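Pry the sprung retaining ring off the press post

ROBOT

A 7-joint arm with a two-finger parallel gripper is mounted at the origin on the work surface. World frame = base frame: x ahead of the robot, y to its left, z up, the work surface at z = 0. Lengths are in m, angles in rad, forces in N, time in s.
With the tool pointing down it reaches from about 0.4 to 0.85 m from the base axis. Payload 4.4 kg.
Tool frame: the origin (TCP) lies at the very end of the fingers, on their centre line; the grasp point (between the pads) lies behind it (grip_depth is the z of the grasp point in the tool frame, in m); z points along the fingers, y is the line along which they close (so a half turn about z gives the same grasp; the last joint's range is limited). The gripper opens to 94 mm and grips with 3 to 60 N. Pads are 16 mm wide; open, the fingers measure 119 mm over their backs; the gripper's body (75 mm by 177 mm) begins 78 mm behind the grasp point.
Start: joints at [1.23, 0.628, 0.038, 1.517, -0.027, 0.996, -0.02], TCP at [0.176, -0.626, 0.17] pointing down, gripper open.
Joint ranges: [-3.06, 3.06], [-0.37, 2.12], [-1.25, 1.32], [0.18, 2.47], [-1.1, 4.24], [0.23, 1.98], [-2.94, 2.94]. Speed limits (rad/s): [2.57, 2.57, 3.14, 3.14, 3.14, 3.14, 3.14].

INTERFACE

Orientations are given as [roll, pitch, yaw] about the fixed x, y, z axes, in that order (R = Rz(yaw) Ry(pitch) Rx(roll)).
In Python, from bench import get_state, grab_frame, get_calibration, close_job, grip_depth gives the robot as it stands.
- The arm moves only by the tool servo_tool, never from a script. Its argument "motion" is a list of rows, each a list of 4 numbers: the shift along the world's x, y, z in m, then the turn about the world's z in degrees. In form: [[tx, ty, tz, twist], ...]. A call has 1 to 8 rows; each row shifts and turns the commanded pose from where the row before left it; what a row does not reach is not made up. A row lasts 1/12 s, in which the tool goes at most 41.7 mm and 7.16 degrees, less where a joint would pass 70% of its speed; a pose out of reach is approached as far as the arm can. A call with a gripper value outside its range is refused whole. "grip" is the opening in per cent of the stroke, from 0 (shut) to 100 (fully open), set as the call begins (left out, the last holds). The fingers move at their own pace and stop on an object; "force" is the grip in N (left out, the last holds). Time passes only in rows, so rows that do not move let the fingers close. It gives the time, the measured TCP pose, the force, the opening and the grip force at its end, in the units of the state.
- get_state(): the state, without advancing time (a new reading comes with each control period).
- grab_frame(name): name is "side" or "top"; returns the picture (400x640x3 uint8, blue, green, red); there is no depth.
- get_calibration(name): a dict with "fx", "fy", "cx", "cy" (pixels), "R" (3x3) and "t" (3): a world point X has camera coordinates R X + t. Camera axes: x right, y down, z forward; pixel columns grow to the right and rows downward; lengths in m; the calibration is good to about 2 mm. A picture is of the moment at which its call begins. get_calibration takes no time and is no camera call.
- close_job(): hands the job in; it is judged then, once.
The state is a dict: "time": time; "joints": joint angles; "qd": joint speeds; "tau": joint torques, N m; "position": TCP position; "ee_rot": TCP orientation; "contact_force": force on the tool from outside, world axes, zero at the start; "ft_torque": the same for the moment, N m; "grip_width": finger opening in m; "grasp_force": force on a finger pad.
Only numpy, scipy, OpenCV 4.12 (cv2) and the standard library are available. Lean on these libraries where they do the work, as an engineer would, in place of code of your own. Each camera call takes 0.05 s, during which the arm holds its last target. There are 200 camera calls.

TASK

The anvil of the watch press is due to be changed: take the hooked pick from its rest, find the tab of the sprung retaining ring, let the tip down into its eye and draw the ring straight out of the groove of the post. Work gently: do not press hard on the anvil or strain the ring, do not drag the ring round the post, and keep the fingers off it. Leave the ring lying flat on the anvil disc, wholly clear of the post, and lay the pick back in its rest the way it lay before; leave everything else on the bench alone.

Things in the scene. Friction and masses are not known exactly. Their poses are not given: they have to be found in the camera images.
- pick_center (a point): Middle of the hooked pick's handle: grasp here, from above, across y. The pick (60 g) is a plain metal bar handle 80 long (x), 12 wide, 16 high, with a 4 mm steel shank straight on from its +x end, bent down at its end as a hook. x runs along the handle to the hook, z up (hook to -z). It lies level in its rest, handle centre 44 above the bench; the middle 50 of its length is free between the uprights.
- pick_tip (a point): Lowest point of the hook: 60 ahead (x) of and 24 below (z) the handle's centre, an upright 4 mm round bar with rounded end. It must enter the eye (clip_eye): a through window in the ring's tab, 7 long outward, 6.5 wide, centre 20.6 from the post's axis on the tab's middle line, rims 3 wide at sides and outer end. A hard pull tips the pick in the grip and lifts the tip: keep it lightly down on the disc.
- rest_seat (a point): Where the handle's centre lies when the pick is in its fixed wooden rest, 44 above the bench; x points as the hook points. The rest: base 100 x 50 x 8, two notched uprights 8 thick (26 wide over all), centred 33 before and behind the seat along x; notches 18 wide (y), open at the top, floors 36 and cheeks 47 above the bench.
- post (a point): Axis of the post at the top face of the polished anvil disc (140 across), 38 above the bench; x points to a stub column 38 across, 100 from the post, top 100 above the bench. The ring's tab points away from the column, within 0.5 rad either way of -x. The post's head over the ring is 21 across, its top 20 above the disc. The ring's back (23 wide) stays within 21 of the axis.
- press: The fixed dark blue round press foot, 160 across, 28 high, origin under the post on the bench, with disc and column. The ring's pose is not given: see it or feel for its tab. A side push of 2 to 3 N on the tab starts to turn the ring. It comes out only straight along its tab, away from the post, snapping free at 7 to 12 N if not tilted, then slides lightly. Drawn 20 it clears the post; 30 is good.
- pick: The pick as a whole; its origin is the handle's centre, as pick_center.
- jaw_l (a joint): Opening of one of the two jaws (rad, 0 gripping the post, more when spread) of the sprung retaining ring (clip): dark steel, 34 g, 4 thick, 35 long, 32 wide, flat on the disc in the post's groove, centred on the post. From the ring's back a tab 12.5 wide sticks out to 27 from the post's axis; its outer edge is square. The jaws open on the side away from the tab.

How it is judged:
By the outcome, as a careful person would: the job done as asked, in the order asked, and still so for the second after the job is handed in, with the robot touching nothing.
It also fails if it takes over 72 s, if anything falls off the work surface, if the arm or the gripper's body presses on something with over 40 N, if the wrist force passes 120 N, or if a joint passes its speed limit or range.

## Working session

There is one attempt and no reset: what is moved stays moved. The work goes in short steps, Python scripts to look and compute and a tool call to move; the robot and the scene stay as the last step left them, time stands still between calls to the robot, and variables do not carry over. Pictures are saved under pics/ and viewed, at most 10 in all, crops included, and the job is handed in when it is done.

Besides the shell and the picture viewer there is one more tool, called after "Call:" by a JSON object that holds its "method" and its "body". servo_tool: Moves the arm, as the interface text tells. Its arguments: {"type":"object","properties":{"motion":{"type":"array","items":{"type":"array","items":{"type":"number"}}},"grip":{"type":"number"},"force":{"type":"number"}},"required":["motion"]}

```bash
mkdir -p pics
python3 - <<'E'
from bench import *
import cv2
print(get_state(), grip_depth)
for n in("side","top"):
    c=get_calibration(n);print(n,c);cv2.imwrite(f"pics/{n}0.png",grab_frame(n))
E
```

```text
{'time': 0.0, 'joints': array([ 1.23020349,  0.62930847,  0.03848147,  1.51834309, -0.02702547,
        0.99627572, -0.02004288]), 'qd': array([ 0.00132443, -0.00111706,  0.00109849, -0.000263  ,  0.00019719,
       -0.00026396, -0.00043946]), 'tau': array([-1.08544064e-03, -5.49729252e+01,  1.14286624e+00, -1.86630982e+01,
       -5.23793651e-02,  2.36466498e-02,  1.66497530e-04]), 'position': array([ 0.17619539, -0.62492517,  0.16888726]), 'ee_rot': array([-3.13977720e+00,  2.32933799e-05,  2.74704711e-01]), 'contact_force': array([ 0.82881078, -0.97938033,  0.31239073]), 'ft_torque': array([-0.02819281, -0.02575368, -0.07015563]), 'grasp_force': 0.0, 'grip_width': 0.09414790316611373} -0.0188
side {'fx': 441.51805014820974, 'fy': 441.51805014820974, 'cx': 319.1677862109477, 'cy': 199.56244294766077, 'R': array([[-0.89927798, -0.43710331, -0.01548604],
       [-0.31265659,  0.66719938, -0.67608494],
       [ 0.30585124, -0.60314649, -0.73666093]]), 't': array([0.57127809, 0.239023  , 0.53558001])}
top {'fx': 403.70191861077967, 'fy': 403.70191861077967, 'cx': 321.9435831740962, 'cy': 198.71436840680383, 'R': array([[ 0.02425773, -0.99962607,  0.01262033],
       [-0.98686996, -0.02596083, -0.15941678],
       [ 0.15968481, -0.00858753, -0.9871307 ]]), 't': array([-0.00818228,  0.62490495,  0.6605145 ])}
```

View pics/top0.png

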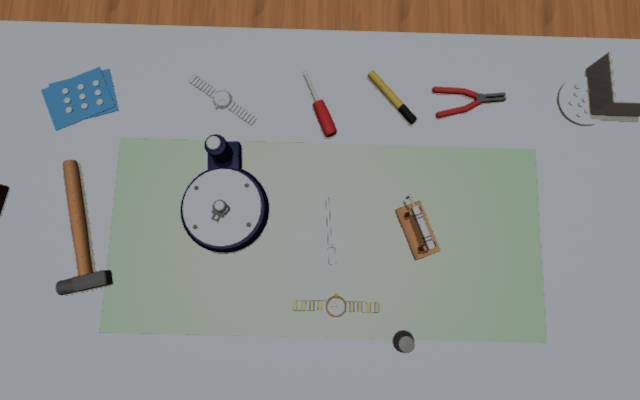

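View pics/side0.png

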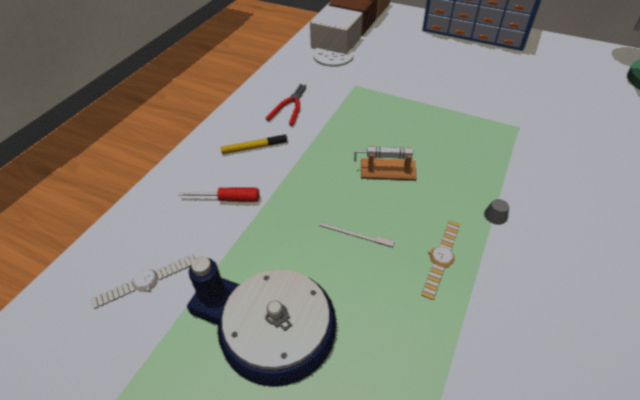

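The top view shows the press near (222,208) with its column at (216,145), and the rest near (417,230) with the hook end at (407,200). I'll enlarge both areas in one montage.

```bash
cat > h.py <<'E'
import numpy as np, cv2
from bench import *
from scipy.optimize import least_squares
C={n:get_calibration(n) for n in("side","top")}
def proj(n,X):
    c=C[n];p=np.asarray(X)@c["R"].T+c["t"]
    return np.stack([c["fx"]*p[...,0]/p[...,2]+c["cx"],c["fy"]*p[...,1]/p[...,2]+c["cy"]],-1)
def back(n,uv,z):
    c=C[n];d=c["R"].T@np.array([(uv[0]-c["cx"])/c["fx"],(uv[1]-c["cy"])/c["fy"],1]);o=-c["R"].T@c["t"]
    return o+d*(z-o[2])/d[2]
def crop(im,u,v,w,h,s):
    return cv2.resize(im[v:v+h,u:u+w],None,fx=s,fy=s,interpolation=cv2.INTER_CUBIC)
E
python3 - <<'E'
from h import *
t=cv2.imread("pics/top0.png");s=cv2.imread("pics/side0.png")
a=np.hstack([crop(t,195,190,50,37,8),crop(t,380,185,80,75,5)[:296]]) if 0 else None
m=np.vstack([np.hstack([crop(t,200,190,40,30,10),crop(s,255,290,50,38,8)[:300]]),np.hstack([crop(t,380,190,80,75,5)[:,:400][:300] if 0 else crop(t,385,192,80,75,4)[:300,:].copy() if 0 else cv2.copyMakeBorder(crop(t,385,192,80,75,4),0,0,0,80,0),cv2.copyMakeBorder(crop(s,345,138,80,50,5),0,50,0,0,0)])])
cv2.imwrite("pics/m.png",m);print(m.shape)
E
```

```text
(600, 800, 3)
```

View pics/m.png

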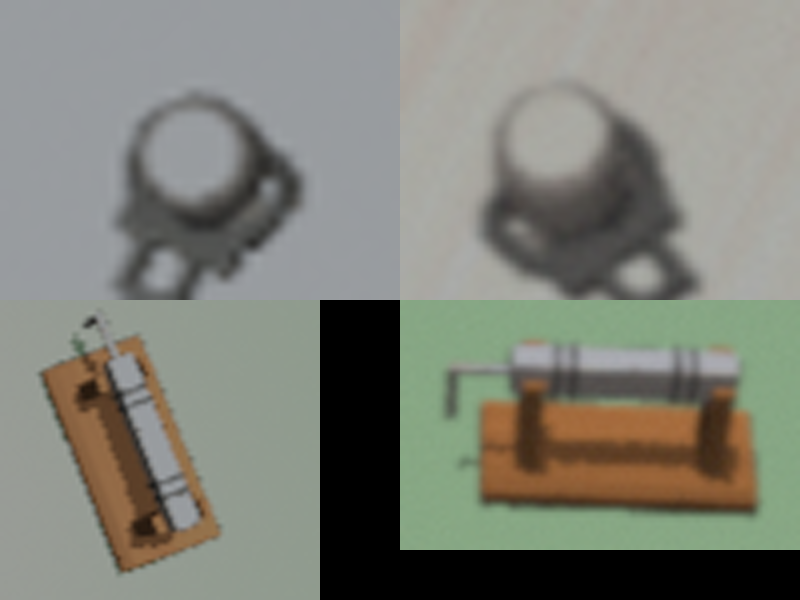

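The montage shows the post head at top (218.9,204.8) and side (274.3,305.8). The tab's eye is at top (215.8,216.3) and side (284.3,323.5). The handle's top face ends are at top (415.4,206.1) and (431.1,248.1), with the hook tip at side (355,161).

Run:
```python
from h import *
for n,p,e in(("top",(218.85,204.75),(215.75,216.35)),("side",(274.3,305.8),(284.3,323.5))):
    P=back(n,p,.058);E=back(n,e,.0405);d=E-P;print(n,P.round(4),E.round(4),np.hypot(*d[:2]),np.degrees(np.arctan2(d[1],d[0])))
print("column",back("top",(214.5,142.5),.1),back("side",(201,265),.1))
print("disc",)
for n,h,r in(("top",(415.4,206.1),(431.1,248.1)),("side",(367.8,149.9),(412.5,151.1))):
    H=back(n,h,.052);Rr=back(n,r,.052);d=H-Rr;print(n,((H+Rr)/2).round(4),np.hypot(*d[:2]),np.degrees(np.arctan2(d[1],d[0])))
print("tip",back("side",(355.1,160.9),.02), back("top",(408,198),.02))
# disc rim fit in top
for n,z in(("top",.038),):
    g=grab_frame(n)
    for q in [(0,0)]:pass
```

```text
top [0.6084 0.1858 0.058 ] [0.59   0.1943 0.0405] 0.02022642365442119 155.28753173268117
side [0.6065 0.1884 0.058 ] [0.5885 0.1971 0.0405] 0.01994955127695358 154.17220781217966
column [0.70705346 0.18943962 0.1       ] [0.70396925 0.19701202 0.1       ]
disc
top [ 0.5795 -0.1699  0.052 ] 0.07723188299233776 19.881339973427814
side [ 0.5762 -0.1642  0.052 ] 0.07771991824167741 22.56614803849947
tip [ 0.63346802 -0.14651797  0.02      ] [ 0.63529564 -0.15106956  0.02      ]
```

Call:
{"method": "servo_tool", "body": {"motion": [[0.025,0.0285,0,0.7],[0.025,0.0285,0,0.7],[0.025,0.0285,0,0.7],[0.025,0.0285,0,0.7],[0.025,0.0285,0,0.7],[0.025,0.0285,0,0.7],[0.025,0.0285,0,0.7],[0.025,0.0285,0,0.6]], "grip": 50}}

```text
time: 0.82
position: [0.3772, -0.396, 0.1697]
ee_rot: [-3.141, 0.0, 0.371]
contact_force: [0.4, -0.4, 0.2]
grip_width: 0.0478
grasp_force: 0.0
```

Call:
{"method": "servo_tool", "body": {"motion": [[0.025,0.0285,0,0],[0.025,0.0285,0,0],[0.025,0.0285,0,0],[0.025,0.0285,0,0],[0.025,0.0285,0,0],[0.025,0.0285,0,0],[0.025,0.0285,0,0],[0,0,0,0]]}}

```text
time: 1.48
position: [0.5573, -0.1885, 0.1695]
ee_rot: [-3.138, -0.006, 0.382]
contact_force: [0.8, 1.3, 0.0]
grip_width: 0.0468
grasp_force: 0.0
```

Call:
{"method": "servo_tool", "body": {"motion": [[0.0135,0.0145,-0.01,0],[0.0135,0.0145,-0.02,0],[0,0,-0.02,0],[0,0,-0.02,0],[0,0,-0.01,0],[0,0,0,0],[0,0,0,0],[0,0,0,0]]}}

```text
time: 2.15
position: [0.5791, -0.1697, 0.0908]
ee_rot: [3.14, -0.001, 0.37]
contact_force: [0.1, -0.2, 0.7]
grip_width: 0.0473
grasp_force: 0.0
```

Run:
```python
from h import *
t=grab_frame("top");s=grab_frame("side");st=get_state();print(st["position"],st["ee_rot"])
cv2.imwrite("pics/t1.png",t);cv2.imwrite("pics/s1.png",s)
m=np.hstack([crop(t,370,170,100,100,4),crop(s,330,90,100,100,4)]);cv2.imwrite("pics/m1.png",m)
```

```text
[ 0.57928216 -0.16966408  0.09107771] [ 3.14020297e+00 -1.92013876e-03  3.70295928e-01]
```

View pics/m1.png

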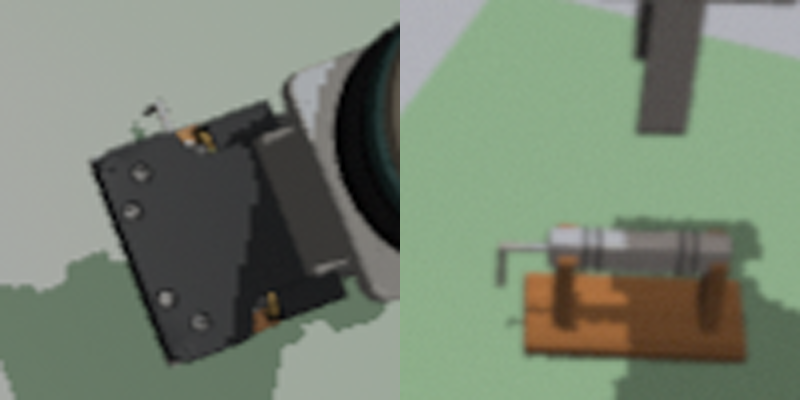

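Fingers are open and straddle the handle, aligned with it. The handle shows in the side panel at x 550–730, and the finger end at about 662. Lowering and gripping.

Call:
{"method": "servo_tool", "body": {"motion": [[-0.0005,0.001,-0.015,0],[0,0,-0.015,0],[0,0,-0.015,0],[0,0,-0.012,0],[0,0,-0.009,0],[0,0,0,0],[0,0,0,0]]}}

```text
time: 2.83
position: [0.578, -0.1682, 0.0238]
ee_rot: [-3.142, 0.0, 0.371]
contact_force: [0.1, 0.6, 0.8]
grip_width: 0.0469
grasp_force: 0.0
```

Call:
{"method": "servo_tool", "body": {"motion": [[0,0,0,0],[0,0,0,0],[0,0,0,0],[0,0,0,0],[0,0,0,0],[0,0,0,0],[0,0,0,0],[0,0,0,0]], "grip": 0, "force": 55}}

```text
time: 3.5
position: [0.5779, -0.1681, 0.0238]
ee_rot: [3.142, -0.0, 0.371]
contact_force: [0.3, -1.0, 0.2]
grip_width: 0.0009
grasp_force: 0.0
```

Run:
```python
from h import *
t=grab_frame("top");s=grab_frame("side");st=get_state();print(st["position"],st["grip_width"],st["grasp_force"])
cv2.imwrite("pics/t2.png",t);cv2.imwrite("pics/s2.png",s)
m=np.hstack([crop(t,370,170,100,100,4),crop(s,330,90,100,100,4)]);cv2.imwrite("pics/m2.png",m)
print(proj("side",st["position"]),proj("top",st["position"]))
```

```text
[ 0.57788443 -0.16814563  0.02375599] 0.0004821907078210914 0.0
[388.32993099 160.80050975] [418.18540295 229.20038198]
```

View pics/m2.png

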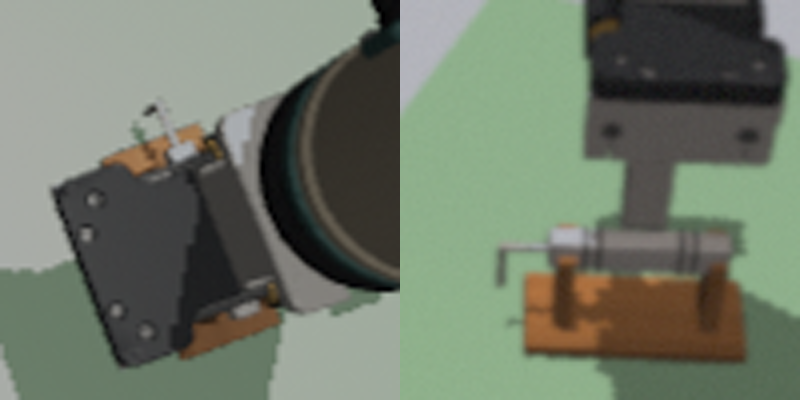

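Run:
```python
from h import *
y=.371
for P,w in((np.array([.5792,-.1697,.091]),.047),(np.array([.5779,-.1681,.0238]),0.0)):
    for s in(1,-1):
        Q=P+s*(w/2)*np.array([-np.sin(y),np.cos(y),0]);print(s,[((proj("side",Q+[0,0,dz])-[330,90])*4+[400,0]).round() for dz in(0,.0188,.0968)])
for p in((368,.052),): pass
for X in([.578,-.168,.052],[.578,-.168,.036],[.578,-.168,.008],[.578,-.168,0]):print(((proj("side",X)-[330,90])*4+[400,0]).round())
```

```text
1 [array([649., 198.]), array([654., 162.]), array([677.,  -3.])]
-1 [array([646., 128.]), array([651.,  93.]), array([672., -71.])]
1 [array([633., 283.]), array([638., 252.]), array([657., 108.])]
-1 [array([633., 283.]), array([638., 252.]), array([657., 108.])]
[639. 236.]
[636. 263.]
[630. 309.]
[628. 322.]
```

Run:
```python
from h import *
a=cv2.imread("pics/s1.png");b=cv2.imread("pics/s2.png")
m=np.hstack([crop(a,330,0,130,195,3),crop(b,330,0,130,195,3)])
m=(255*(m/255.)**.55).astype(np.uint8)
for x,P in((0,[.5792,-.1697,.091]),(390,[.5779,-.1681,.0238])):
    q=(proj("side",np.array(P))-[330,0])*3;cv2.circle(m,(int(q[0]+x),int(q[1])),4,(0,0,255),1)
cv2.imwrite("pics/m3.png",m)
```

```text
(no output)
```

View pics/m3.png

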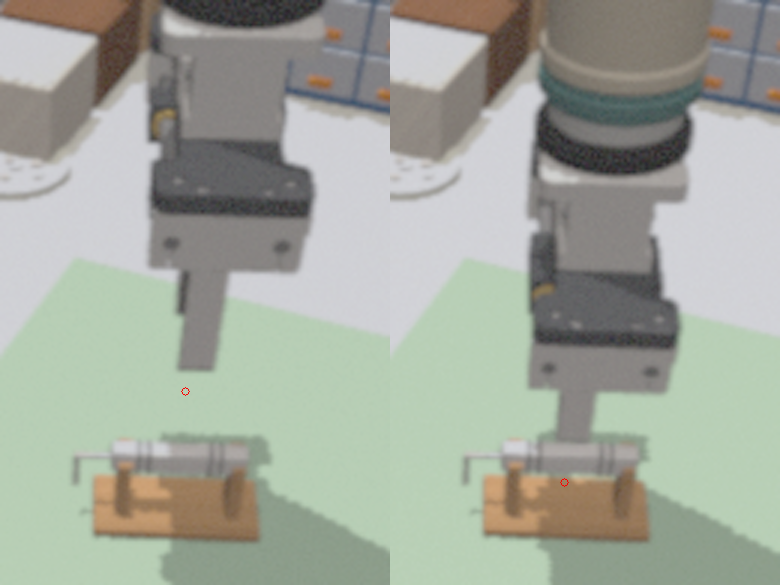

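Run:
```python
from h import *
def tri(a,b):
    f=lambda X:np.r_[proj("top",X)-a,proj("side",X)-b]
    r=least_squares(f,[.57,-.1,.2]);return r.x.round(4),r.fun.round(1)
print("t1",tri((393.75,210),(380.7,68.3)),tri((412.5,260.5),(433.7,66.7)))
print("t2",tri((383.75,217.5),(378.3,111.7)),tri((401.25,261.25),(426,110)))
print("hook top end",tri((407.6,197.2),(355.3,152)))
print("handle fr",tri((415.4,206.1),(367.8,149.9)),"rear",tri((431.1,248.1),(412.5,151.1)))
# post head & eye
print("post",tri((218.85,204.75),(274.3,305.8)),"eye",tri((215.75,216.35),(284.3,323.5)))
```

```text
t1 (array([ 0.5802, -0.0796,  0.2577]), array([-0.1, -0.5,  0.5,  0.1])) (array([ 0.5182, -0.1008,  0.2639]), array([ 0. ,  0.1, -0.1, -0. ]))
t2 (array([ 0.5778, -0.0782,  0.1912]), array([-0., -0.,  0.,  0.])) (array([ 0.5174, -0.1011,  0.1974]), array([ 0. ,  0.3, -0.3, -0. ]))
hook top end (array([ 0.6333, -0.1452,  0.0424]), array([-0. , -0.2,  0.2,  0. ]))
handle fr (array([ 0.6163, -0.1592,  0.0429]), array([ 0.1,  0.5, -0.5, -0.1])) rear (array([ 0.5424, -0.1845,  0.0472]), array([ 0.1,  0.6, -0.6, -0.1]))
post (array([0.6083, 0.1866, 0.0539]), array([ 0.1,  0.4, -0.3, -0.1])) eye (array([0.5901, 0.1953, 0.036 ]), array([ 0.1,  0.2, -0.1, -0. ]))
```

The picture shows the fingers' visible end roughly 31 mm above where the reported TCP projects (side 395,123 observed, 392,139 expected). The closed fingers are therefore just above the handle, not around it. I'll confirm with a light touch.

Call:
{"method": "servo_tool", "body": {"motion": [[0,0,-0.001,0],[0,0,-0.001,0],[0,0,0,0],[0,0,0,0]]}}

```text
time: 3.93
position: [0.5778, -0.1681, 0.0216]
ee_rot: [-3.141, 0.0, 0.371]
contact_force: [0.1, -0.2, -0.2]
grip_width: 0.0005
grasp_force: 0.0
```

Call:
{"method": "servo_tool", "body": {"motion": [[0,0,-0.001,0],[0,0,-0.001,0],[0,0,0,0],[0,0,0,0]]}}

```text
time: 4.27
position: [0.5778, -0.1681, 0.0197]
ee_rot: [-3.141, 0.0, 0.371]
contact_force: [0.0, -0.3, 0.6]
grip_width: 0.0005
grasp_force: 0.0
```

Call:
{"method": "servo_tool", "body": {"motion": [[0,0,-0.001,0],[0,0,-0.001,0],[0,0,0,0],[0,0,0,0]]}}

```text
time: 4.6
position: [0.5778, -0.1681, 0.0177]
ee_rot: [-3.141, 0.0, 0.371]
contact_force: [0.0, -1.0, -0.2]
grip_width: 0.0004
grasp_force: 0.0
```

Call:
{"method": "servo_tool", "body": {"motion": [[0,0,-0.001,0],[0,0,-0.001,0],[0,0,0,0],[0,0,0,0]]}}

```text
time: 4.93
position: [0.5781, -0.1682, 0.0166]
ee_rot: [3.141, -0.0, 0.371]
contact_force: [-1.7, -0.3, 6.9]
grip_width: 0.0003
grasp_force: 3.1
```

Touch at reported z = 0.017 for a handle top at 0.052, so the fingers' end is 35 mm above the reported TCP. I'll use that offset: back up, open, lower, grip.

Call:
{"method": "servo_tool", "body": {"motion": [[0,0,0.004,0],[0,0,0.006,0],[0,0,0,0],[0,0,0,0],[0,0,0,0],[0,0,0,0],[0,0,0,0]], "grip": 50}}

```text
time: 5.52
position: [0.5777, -0.1681, 0.0255]
ee_rot: [-3.141, 0.0, 0.371]
contact_force: [-0.2, 0.9, 0.3]
grip_width: 0.0437
grasp_force: 0.0
```

Call:
{"method": "servo_tool", "body": {"motion": [[0,0,-0.008,0],[0,0,-0.01,0],[0,0,-0.01,0],[0,0,-0.007,0],[0,0,0,0],[0,0,0,0]]}}

```text
time: 6.02
position: [0.5772, -0.1679, -0.0103]
ee_rot: [-3.141, 0.001, 0.371]
contact_force: [0.2, 0.6, -0.0]
grip_width: 0.047
grasp_force: 0.0
```

Call:
{"method": "servo_tool", "body": {"motion": [[0,0,0,0],[0,0,0,0],[0,0,0,0],[0,0,0,0],[0,0,0,0],[0,0,0,0],[0,0,0,0],[0,0,0,0]], "grip": 0, "force": 20}}

```text
time: 6.68
position: [0.5781, -0.1682, -0.009]
ee_rot: [3.141, -0.0, 0.371]
contact_force: [0.2, -0.2, 3.3]
grip_width: 0.0118
grasp_force: 20.0
```

Call:
{"method": "servo_tool", "body": {"motion": [[0,0,0,0],[0,0,0,0],[0,0,0.005,0],[0,0,0.01,0],[0,0,0.02,0],[0,0,0.03,0],[0,0,0.025,0],[0,0,0,0]], "force": 58}}

```text
time: 7.35
position: [0.5818, -0.1692, 0.0864]
ee_rot: [3.136, -0.008, 0.371]
contact_force: [0.1, -0.5, -0.8]
grip_width: 0.0113
grasp_force: 58.0
```

Call:
{"method": "servo_tool", "body": {"motion": [[-0.0036,0.0325,0,-3.875],[-0.0036,0.0325,0,-3.875],[-0.0036,0.0325,0,-3.875],[-0.0036,0.0325,0,-3.875],[-0.0036,0.0325,0,-3.875],[-0.0036,0.0325,0,-3.875],[-0.0036,0.0325,0,-3.875],[-0.0036,0.0325,0,-3.875]]}}

```text
time: 8.02
position: [0.5484, 0.0935, 0.0808]
ee_rot: [-3.142, 0.0, -0.174]
contact_force: [0.4, -0.5, -1.1]
grip_width: 0.0114
grasp_force: 58.0
```

Call:
{"method": "servo_tool", "body": {"motion": [[-0.0036,0.0325,0,-3.875],[-0.0036,0.0325,0,-3.875],[-0.0036,0.0325,0,-3.875],[-0.0036,0.0325,0,-3.875],[0,0,0,0],[0,0,0,0],[0,0,0,0],[0,0,0,0]]}}

```text
time: 8.68
position: [0.535, 0.2198, 0.0809]
ee_rot: [3.141, -0.0, -0.443]
contact_force: [0.4, -0.2, -0.6]
grip_width: 0.0115
grasp_force: 58.0
```

Call:
{"method": "servo_tool", "body": {"motion": [[0,0,-0.01,0],[0,0,-0.015,0],[0,0,-0.015,0],[0,0,-0.01,0],[0,0,-0.005,0],[0,0,0,0],[0,0,0,0],[0,0,0,0]]}}

```text
time: 9.35
position: [0.5354, 0.2218, 0.0263]
ee_rot: [-3.141, -0.001, -0.441]
contact_force: [0.4, 0.8, -0.4]
grip_width: 0.0114
grasp_force: 58.0
```

Run:
```python
from h import *
t=grab_frame("top");s=grab_frame("side");st=get_state();print(st["position"],st["ee_rot"],st["contact_force"])
cv2.imwrite("pics/t4.png",t);cv2.imwrite("pics/s4.png",s)
m=np.hstack([crop(t,190,180,50,50,8),crop(s,250,285,50,50,8)]);cv2.imwrite("pics/m4.png",m)
```

```text
[0.53535531 0.22206845 0.02652434] [-3.14050627e+00 -9.98263540e-04 -4.40836974e-01] [-0.01818456 -0.02301552 -0.65886213]
```

View pics/m4.png

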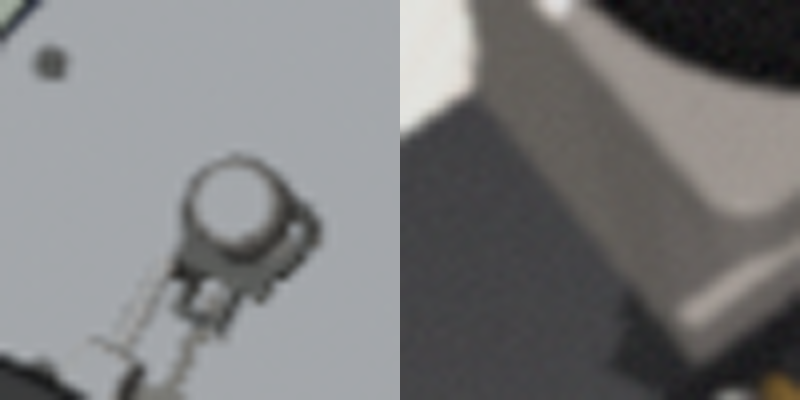

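The side view is blocked by the arm. The top view shows the eye near (215.9,216.8) and a shank line ending at about (212,213). I'll compare with the predicted projection.

Run:
```python
from h import *
y=-.441;T=np.array([.5354,.222,.0803]);x=np.array([np.cos(y),np.sin(y),0])
f=lambda P:((proj("top",P)-[190,180])*8).round()
for n,P in(("hand ctr top",T+[0,0,.008]),("handle front",T+.04*x),("shank end",T+.06*x),("tip",T+.06*x-[0,0,.024]),("eye",np.array([.589,.1957,.042])),("tip at disc",T+.06*x+[0,0,.038-.0803])):print(n,f(P))
t=cv2.imread("pics/t4.png");m=crop(t,203,203,24,24,25)
m=cv2.convertScaleAbs(m,alpha=1.4,beta=-60)
cv2.imwrite("pics/m5.png",m)
```

```text
hand ctr top [ -6. 527.]
handle front [101. 355.]
shank end [149. 270.]
tip [178. 284.]
eye [198. 294.]
tip at disc [199. 293.]
```

View pics/m5.png

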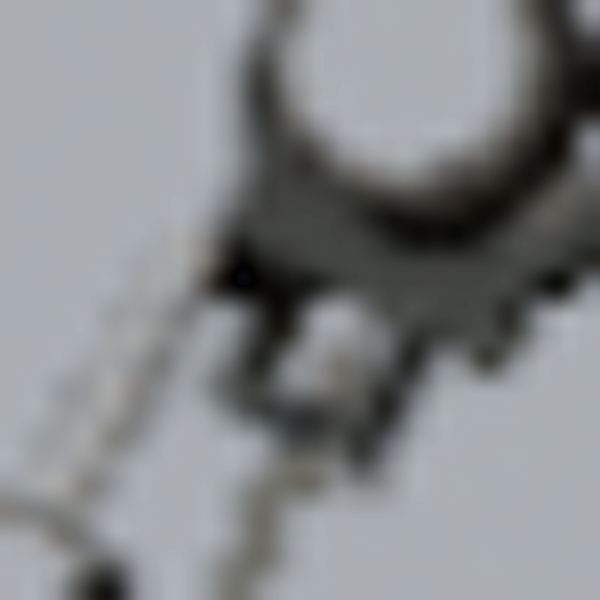

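The enlargement shows the hook's dark tip at top (212.4,214), the eye centre at (215.6,217.2), and a mirror image of the shank in the polished disc. Shift toward the eye, lower, and look again.

Call:
{"method": "servo_tool", "body": {"motion": [[-0.0015,-0.0005,-0.003,0],[-0.0015,-0.0005,-0.004,0],[0,0,-0.003,0],[0,0,0,0],[0,0,0,0],[0,0,0,0]]}}

```text
time: 9.95
position: [0.5317, 0.2209, 0.0157]
ee_rot: [3.142, -0.0, -0.441]
contact_force: [-0.2, -0.6, -0.5]
grip_width: 0.0114
grasp_force: 58.0
```

Run:
```python
from h import *
t=np.mean([grab_frame("top").astype(float) for _ in range(6)],0).astype(np.uint8)
st=get_state();print(st["position"],st["ee_rot"],st["contact_force"])
cv2.imwrite("pics/t6.png",t);m=crop(t,203,203,24,24,25)
m=cv2.convertScaleAbs(m,alpha=1.4,beta=-60);cv2.imwrite("pics/m6.png",m)
for uv in((215.64,217.2),):print(back("top",uv,.0405))
```

```text
[0.53178167 0.22090032 0.01584134] [-3.14150810e+00 -1.07776608e-04 -4.40850974e-01] [ 0.03363582  0.61998458 -1.00835469]
[0.58848798 0.19438309 0.0405    ]
```

View pics/m6.png

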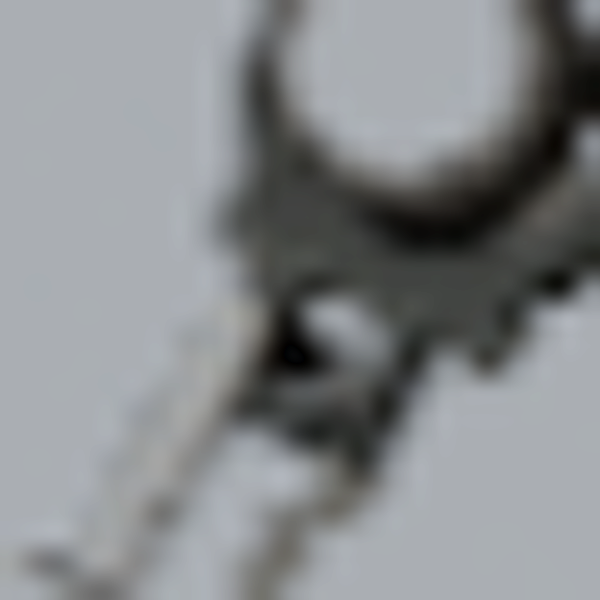

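The tip is now just outside the eye's centre: tip (290,350) and eye centre (328,367) in the 25× crop. Most of the difference is height parallax. Nudge and descend, feeling for contact.

Call:
{"method": "servo_tool", "body": {"motion": [[-0.0004,-0.0005,0,0],[0,0,-0.0015,0],[0,0,-0.0015,0],[0,0,0,0],[0,0,0,0]]}}

```text
time: 10.67
position: [0.5313, 0.2204, 0.0127]
ee_rot: [3.142, 0.0, -0.441]
contact_force: [-0.3, -0.0, -0.1]
grip_width: 0.0119
grasp_force: 58.0
```

Call:
{"method": "servo_tool", "body": {"motion": [[0,0,-0.001,0],[0,0,-0.001,0],[0,0,0,0],[0,0,0,0]]}}

```text
time: 11.0
position: [0.5314, 0.2207, 0.0107]
ee_rot: [-3.141, -0.0, -0.441]
contact_force: [0.7, 0.7, -0.1]
grip_width: 0.0115
grasp_force: 58.0
```

Call:
{"method": "servo_tool", "body": {"motion": [[0,0,-0.0007,0],[0,0,-0.0007,0],[0,0,0,0],[0,0,0,0]]}}

```text
time: 11.33
position: [0.5314, 0.2206, 0.0094]
ee_rot: [-3.141, -0.0, -0.441]
contact_force: [0.6, 0.6, -1.2]
grip_width: 0.0118
grasp_force: 58.0
```

Call:
{"method": "servo_tool", "body": {"motion": [[0,0,-0.0005,0],[0,0,-0.0005,0],[0,0,0,0],[0,0,0,0]]}}

```text
time: 11.67
position: [0.5315, 0.2206, 0.0085]
ee_rot: [-3.141, -0.0, -0.441]
contact_force: [-0.3, 1.4, 0.7]
grip_width: 0.0119
grasp_force: 58.0
```

Call:
{"method": "servo_tool", "body": {"motion": [[0,0,-0.0005,0],[0,0,0,0],[0,0,0,0]]}}

```text
time: 11.92
position: [0.5314, 0.2206, 0.0081]
ee_rot: [-3.141, -0.0, -0.441]
contact_force: [-0.1, 1.2, 2.6]
grip_width: 0.0115
grasp_force: 58.0
```

Run:
```python
from h import *
t=np.mean([grab_frame("top").astype(float) for _ in range(6)],0).astype(np.uint8)
F=[get_state()["contact_force"]];st=get_state();print(st["position"],st["ee_rot"],st["contact_force"])
cv2.imwrite("pics/t7.png",t);m=crop(t,203,203,24,24,25)
m=cv2.convertScaleAbs(m,alpha=1.4,beta=-60);cv2.imwrite("pics/m7.png",m)
```

```text
[0.53134239 0.22057525 0.00798264] [-3.14133291e+00 -5.74033962e-05 -4.40679002e-01] [-0.67600375  2.45752867  3.57985835]
```

View pics/m7.png

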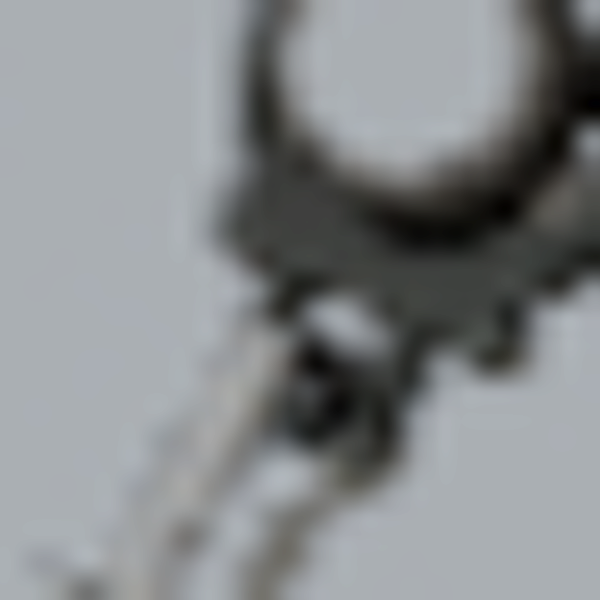

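The picture shows the tip sunk in the eye, dark at (320,390) close to the outer rim. The contact force is about 3 N on the disc. Ease up slightly and average the force.

Call:
{"method": "servo_tool", "body": {"motion": [[0,0,0.0003,0],[0,0,0,0]]}}

```text
time: 12.38
position: [0.5314, 0.2205, 0.0082]
ee_rot: [-3.141, -0.0, -0.441]
contact_force: [-0.5, 2.7, 1.9]
grip_width: 0.0117
grasp_force: 58.0
```

```bash
cat >> h.py <<'E'
def force(n=8,th=154.7):
    F=[];P=[]
    for _ in range(n):
        grab_frame("top");s=get_state();F.append(s["contact_force"]);P.append(s["position"])
    F=np.mean(F,0);P=np.mean(P,0);a=np.radians(th);d=np.array([np.cos(a),np.sin(a)]);l=np.array([-d[1],d[0]])
    print("F",F.round(2),"along",(F[:2]@d).round(2),"lat",(F[:2]@l).round(2),"P",P.round(5),s["ee_rot"].round(4),"t",s["time"])
E
python3 -c "
from h import *
force()"
```

```text
F [0.07 1.99 2.35] along 0.79 lat -1.82 P [0.53135 0.22046 0.00816] [-3.1415e+00 -1.0000e-04 -4.4070e-01] t 12.7833
```

Call:
{"method": "servo_tool", "body": {"motion": [[0.0002,0.0004,0,0],[0,0,0,0]]}}

```text
time: 12.95
position: [0.5314, 0.2206, 0.0081]
ee_rot: [3.141, 0.0, -0.441]
contact_force: [-0.1, 1.2, 2.4]
grip_width: 0.0116
grasp_force: 58.0
```

```bash
python3 -c "
from h import *
force()"
```

```text
F [0.01 1.32 2.41] along 0.55 lat -1.2 P [0.53142 0.22061 0.00814] [ 3.1414  0.     -0.441 ] t 13.35
```

Call:
{"method": "servo_tool", "body": {"motion": [[0.0002,0.0004,0,0],[0,0,0,0]]}}

```text
time: 13.52
position: [0.5315, 0.2208, 0.0081]
ee_rot: [3.141, 0.0, -0.441]
contact_force: [-0.9, 1.2, 2.3]
grip_width: 0.0113
grasp_force: 58.0
```

```bash
python3 -c "
from h import *
force()"
```

```text
F [-0.76  0.94  2.46] along 1.09 lat -0.52 P [0.53154 0.22087 0.00812] [ 3.1412e+00  1.0000e-04 -4.4100e-01] t 13.9167
```

Call:
{"method": "servo_tool", "body": {"motion": [[0.0003,0.0006,0.0002,0],[0,0,0,0]]}}

```text
time: 14.08
position: [0.5318, 0.2213, 0.0082]
ee_rot: [3.141, 0.0, -0.441]
contact_force: [-0.4, -0.1, 1.1]
grip_width: 0.0119
grasp_force: 58.0
```

```bash
python3 -c "
from h import *
force()"
```

```text
F [-0.88 -0.72  1.67] along 0.49 lat 1.03 P [0.53182 0.22142 0.00826] [ 3.1411e+00  1.0000e-04 -4.4100e-01] t 14.4833
```

Call:
{"method": "servo_tool", "body": {"motion": [[-0.00045,0.0002,0,0],[-0.00045,0.0002,0,0],[0,0,0,0]]}}

```text
time: 14.73
position: [0.5316, 0.2224, 0.0084]
ee_rot: [-3.141, -0.001, -0.441]
contact_force: [-0.3, -0.9, 0.6]
grip_width: 0.0118
grasp_force: 58.0
```

Call:
{"method": "servo_tool", "body": {"motion": [[-0.00045,0.0002,0,0],[-0.00045,0.0002,0,0],[0,0,0,0]]}}

```text
time: 14.98
position: [0.5314, 0.2225, 0.0085]
ee_rot: [-3.141, -0.002, -0.441]
contact_force: [2.8, -0.9, -0.9]
grip_width: 0.0117
grasp_force: 58.0
```

```bash
python3 -c "
from h import *
force(6,155.3)"
```

```text
F [ 3.52 -1.55 -1.02] along -3.84 lat -0.07 P [0.53127 0.22245 0.00854] [-3.1408e+00 -1.5000e-03 -4.4110e-01] t 15.2833
```

Call:
{"method": "servo_tool", "body": {"motion": [[0,0,-0.0005,0],[-0.00045,0.0002,-0.0002,0],[0,0,0,0]]}}

```text
time: 15.53
position: [0.5311, 0.2226, 0.0081]
ee_rot: [-3.141, -0.002, -0.441]
contact_force: [3.9, -1.8, 1.4]
grip_width: 0.0114
grasp_force: 58.0
```

```bash
python3 -c "
from h import *
force(5,155.3)"
```

```text
F [ 5.09 -1.72  1.09] along -5.34 lat -0.57 P [0.5311  0.22256 0.00809] [-3.1405e+00 -2.2000e-03 -4.4120e-01] t 15.7833
```

Call:
{"method": "servo_tool", "body": {"motion": [[-0.00045,0.0002,-0.0002,0],[0,0,0,0],[0,0,0,0]]}}

```text
time: 16.03
position: [0.5311, 0.2226, 0.008]
ee_rot: [-3.14, -0.003, -0.441]
contact_force: [6.3, -2.7, 0.5]
grip_width: 0.0117
grasp_force: 58.0
```

Call:
{"method": "servo_tool", "body": {"motion": [[-0.00045,0.0002,-0.0002,0],[0,0,0,0],[0,0,0,0]]}}

```text
time: 16.28
position: [0.531, 0.2227, 0.0079]
ee_rot: [-3.14, -0.004, -0.441]
contact_force: [5.7, -1.9, 1.0]
grip_width: 0.0117
grasp_force: 58.0
```

```bash
python3 -c "
from h import *
force(5,155.3)"
```

```text
F [ 5.48 -2.37  1.28] along -5.97 lat -0.14 P [0.53105 0.22266 0.00789] [-3.14   -0.0035 -0.4415] t 16.5333
```

Call:
{"method": "servo_tool", "body": {"motion": [[-0.00045,0.0002,-0.0002,0],[-0.00045,0.0002,-0.0002,0],[0,0,0,0],[0,0,0,0]]}}

```text
time: 16.87
position: [0.531, 0.2228, 0.0077]
ee_rot: [-3.139, -0.005, -0.442]
contact_force: [7.1, -2.6, 1.8]
grip_width: 0.0114
grasp_force: 58.0
```

```bash
python3 -c "
from h import *
force(4,155.3)"
```

```text
F [ 6.46 -3.31  1.79] along -7.25 lat 0.31 P [0.53104 0.22275 0.00771] [-3.1395 -0.0049 -0.4419] t 17.0667
```

Call:
{"method": "servo_tool", "body": {"motion": [[-0.00045,0.0002,-0.0001,0],[-0.00045,0.0002,0,0],[0,0,0,0],[0,0,0,0]]}}

```text
time: 17.4
position: [0.531, 0.2228, 0.0077]
ee_rot: [-3.139, -0.006, -0.442]
contact_force: [8.6, -3.8, 0.9]
grip_width: 0.0116
grasp_force: 58.0
```

Call:
{"method": "servo_tool", "body": {"motion": [[-0.00045,0.0002,-0.0001,0],[-0.00045,0.0002,0,0],[0,0,0,0],[0,0,0,0]]}}

```text
time: 17.73
position: [0.5309, 0.2229, 0.0077]
ee_rot: [-3.139, -0.008, -0.443]
contact_force: [9.2, -4.4, 0.4]
grip_width: 0.0116
grasp_force: 58.0
```

```bash
python3 -c "
from h import *
force(4,155.3)"
```

```text
F [ 9.21 -3.96  0.4 ] along -10.02 lat -0.25 P [0.53094 0.22291 0.00769] [-3.1386 -0.0077 -0.4426] t 17.9333
```

Call:
{"method": "servo_tool", "body": {"motion": [[-0.00045,0.0002,-0.0003,0],[-0.00045,0.0002,0,0],[0,0,0,0],[0,0,0,0]]}}

```text
time: 18.27
position: [0.5309, 0.223, 0.0076]
ee_rot: [-3.138, -0.009, -0.443]
contact_force: [10.3, -4.1, 0.6]
grip_width: 0.0116
grasp_force: 58.0
```

```bash
python3 -c "
from h import *
force(4,155.3)"
```

```text
F [10.53 -4.74  0.64] along -11.55 lat -0.1 P [0.5309  0.22303 0.00756] [-3.1381 -0.009  -0.4429] t 18.4667
```

Call:
{"method": "servo_tool", "body": {"motion": [[-0.0003,0.00014,-0.0002,0],[-0.0003,0.00014,0,0],[0,0,0,0],[0,0,0,0]]}}

```text
time: 18.8
position: [0.5309, 0.2231, 0.0075]
ee_rot: [-3.138, -0.01, -0.443]
contact_force: [10.7, -5.2, -0.3]
grip_width: 0.0116
grasp_force: 58.0
```

```bash
python3 -c "
from h import *
force(4,155.3)"
```

```text
F [10.38 -5.07  0.53] along -11.55 lat 0.27 P [0.53088 0.2231  0.00748] [-3.1378 -0.0099 -0.4432] t 19.0
```

Call:
{"method": "servo_tool", "body": {"motion": [[-0.00045,0.0002,-0.0003,0],[-0.0003,0.00014,0,0],[0,0,0,0],[0,0,0,0]]}}

```text
time: 19.33
position: [0.53, 0.2238, 0.0073]
ee_rot: [-3.137, -0.01, -0.443]
contact_force: [9.9, -5.1, 1.6]
grip_width: 0.0117
grasp_force: 58.0
```

```bash
python3 -c "
from h import *
force(4,155.3)"
```

```text
F [ 9.73 -4.26  1.78] along -10.62 lat -0.19 P [0.52972 0.22392 0.00728] [-3.1378 -0.0087 -0.4427] t 19.5333
```

Call:
{"method": "servo_tool", "body": {"motion": [[-0.0005,0.00023,0,0],[-0.0005,0.00023,0,0],[0,0,0,0]]}}

```text
time: 19.78
position: [0.5291, 0.2241, 0.0073]
ee_rot: [-3.137, -0.01, -0.443]
contact_force: [10.4, -4.7, 1.3]
grip_width: 0.0113
grasp_force: 58.0
```

Call:
{"method": "servo_tool", "body": {"motion": [[-0.0005,0.00023,0,0],[-0.0005,0.00023,0,0],[0,0,0,0]]}}

```text
time: 20.03
position: [0.5284, 0.2246, 0.0073]
ee_rot: [-3.137, -0.01, -0.443]
contact_force: [10.8, -4.5, 0.1]
grip_width: 0.0111
grasp_force: 58.0
```

```bash
python3 -c "
from h import *
force(3,155.3)"
```

```text
F [10.1  -4.64  1.34] along -11.11 lat -0.01 P [0.528   0.22471 0.00726] [-3.1376 -0.0094 -0.443 ] t 20.1833
```

```bash
cat >> h.py <<'E'
def ringshift(ref="pics/t7.png",box=(220,210,10,9),R=14,save=None):
    a=cv2.imread(ref,0);b=np.mean([grab_frame("top").astype(float) for _ in range(3)],0).astype(np.uint8)
    if save:cv2.imwrite(save,b)
    b=cv2.cvtColor(b,cv2.COLOR_BGR2GRAY);u,v,w,h=box;s=8
    big=lambda i:cv2.resize(i,None,fx=s,fy=s,interpolation=cv2.INTER_CUBIC)
    T=big(a[v:v+h,u:u+w]);S=big(b[v-R:v+h+R,u-R:u+w+R])
    r=cv2.matchTemplate(S,T,cv2.TM_CCOEFF_NORMED);_,m,_,p=cv2.minMaxLoc(r)
    print("ring shift px",p[0]/s-R,p[1]/s-R,"score",round(m,3))
E
python3 -c "
from h import *
ringshift(save='pics/t8.png');ringshift(box=(222,195,10,8))
force(1,155.3)
d=np.array([-.9085,.418,0])
print(proj('top',np.array([.6,.19,.042])+.01*d)-proj('top',np.array([.6,.19,.042])))"
```

```text
ring shift px -0.875 2.125 score 0.924
ring shift px 0.0 0.0 score 0.995
F [ 9.64 -4.12  0.79] along -10.48 lat -0.29 P [0.52777 0.2248  0.00725] [-3.1376 -0.0092 -0.4429] t 20.5333
[-2.71138313  5.04879589]
```

Tracking shows the ring itself has moved about 4 mm straight along its tab. Keep drawing.

Call:
{"method": "servo_tool", "body": {"motion": [[-0.0007,0.0003,0,0],[-0.0007,0.00033,0,0],[-0.0007,0.00033,0,0],[0,0,0,0]]}}

```text
time: 20.87
position: [0.5239, 0.2265, 0.0071]
ee_rot: [-3.138, -0.006, -0.442]
contact_force: [7.0, -3.3, 3.4]
grip_width: 0.0113
grasp_force: 58.0
```

```bash
python3 -c "
from h import *
ringshift()
force(2,155.3)"
```

```text
ring shift px -2.875 5.375 score 0.867
F [ 6.4  -2.68  3.48] along -6.94 lat -0.24 P [0.52354 0.22666 0.00713] [-3.1386 -0.0058 -0.4419] t 21.1167
```

Call:
{"method": "servo_tool", "body": {"motion": [[-0.0007,0.0003,0.0003,0],[-0.0007,0.00033,0.0003,0],[-0.0007,0.00033,0,0],[0,0,0,0]]}}

```text
time: 21.45
position: [0.5214, 0.2275, 0.0075]
ee_rot: [-3.139, -0.006, -0.442]
contact_force: [7.4, -2.5, 2.7]
grip_width: 0.0115
grasp_force: 58.0
```

```bash
python3 -c "
from h import *
ringshift()
force(2,155.3)"
```

```text
ring shift px -3.375 6.875 score 0.862
F [ 6.39 -3.18  2.43] along -7.13 lat 0.22 P [0.52099 0.22775 0.00746] [-3.1389 -0.0051 -0.4418] t 21.7
```

Call:
{"method": "servo_tool", "body": {"motion": [[-0.0007,0.0003,0.0002,0],[-0.0007,0.00033,0,0],[-0.0007,0.00033,0,0],[-0.0007,0.00033,0,0],[0,0,0,0]]}}

```text
time: 22.12
position: [0.5149, 0.2299, 0.0071]
ee_rot: [-3.141, -0.0, -0.441]
contact_force: [2.9, -1.0, 5.4]
grip_width: 0.0114
grasp_force: 58.0
```

```bash
python3 -c "
from h import *
ringshift()
force(2,155.3)"
```

```text
ring shift px -5.5 11.0 score 0.87
F [ 2.62 -1.32  6.8 ] along -2.93 lat 0.1 P [0.51464 0.23005 0.00706] [-3.1411e+00  3.0000e-04 -4.4040e-01] t 22.3667
```

Call:
{"method": "servo_tool", "body": {"motion": [[0,0,0.0006,0],[0,0,0.0006,0],[0,0,0,0]]}}

```text
time: 22.62
position: [0.5138, 0.23, 0.0078]
ee_rot: [3.141, 0.002, -0.44]
contact_force: [1.2, -0.3, 4.5]
grip_width: 0.0114
grasp_force: 58.0
```

```bash
python3 -c "
from h import *
force(4,155.3)"
```

```text
F [0.97 0.12 4.46] along -0.83 lat -0.52 P [0.51372 0.22997 0.00771] [ 3.141e+00  1.700e-03 -4.403e-01] t 22.8167
```

Call:
{"method": "servo_tool", "body": {"motion": [[0,0,0.0007,0],[-0.001,0.00046,0,0],[-0.001,0.00046,0,0],[-0.001,0.00046,0,0],[-0.001,0.00046,0,0],[0,0,0,0]]}}

```text
time: 23.32
position: [0.5099, 0.2315, 0.0083]
ee_rot: [3.141, 0.001, -0.441]
contact_force: [1.0, 0.2, 2.0]
grip_width: 0.0116
grasp_force: 58.0
```

```bash
python3 -c "
from h import *
ringshift(R=22)
force(3,155.3)"
```

```text
ring shift px -6.625 13.5 score 0.853
F [-0.94  0.38  1.6 ] along 1.02 lat 0.04 P [0.51002 0.23151 0.00841] [ 3.1409e+00  1.3000e-03 -4.4060e-01] t 23.6167
```

Call:
{"method": "servo_tool", "body": {"motion": [[-0.001,0.00046,0,0],[-0.001,0.00046,0,0],[-0.001,0.00046,0,0],[-0.001,0.00046,0,0],[-0.0007,0.0003,0,0],[0,0,0,0],[0,0,0,0]]}}

```text
time: 24.2
position: [0.5059, 0.2336, 0.0086]
ee_rot: [3.141, 0.0, -0.441]
contact_force: [-0.5, 1.1, 0.0]
grip_width: 0.0118
grasp_force: 58.0
```

```bash
python3 -c "
from h import *
ringshift(R=24)
force(3,155.3)"
```

```text
ring shift px -7.5 15.5 score 0.843
F [0.05 0.55 0.59] along 0.18 lat -0.52 P [0.50597 0.23362 0.00855] [ 3.1415e+00  4.0000e-04 -4.4070e-01] t 24.5
```

Call:
{"method": "servo_tool", "body": {"motion": [[0.0008,-0.0004,0,0],[0,0,0,0],[0,0,0.002,0],[0,0,0.003,0],[0,0,0.003,0],[0,0,0.004,0],[0,0,0,0],[0,0,0,0]]}}

```text
time: 25.17
position: [0.5073, 0.2333, 0.021]
ee_rot: [-3.141, -0.001, -0.441]
contact_force: [-0.3, 0.5, -0.2]
grip_width: 0.0115
grasp_force: 58.0
```

```bash
python3 -c "
from h import *
ringshift(R=24,save='pics/t9.png')
force(3,155.3)"
```

```text
ring shift px -7.5 15.5 score 0.843
F [-0.18 -0.29 -1.26] along 0.04 lat 0.34 P [0.50688 0.23308 0.02045] [ 3.1413e+00  1.0000e-04 -4.4080e-01] t 25.4667
```

Call:
{"method": "servo_tool", "body": {"motion": [[0,0,0.01,0],[0,0,0.02,0],[0,0,0.02,0],[0,0,0.015,0],[0,0,0,0],[0,0,0,0]]}}

```text
time: 25.97
position: [0.5076, 0.2335, 0.0865]
ee_rot: [-3.14, -0.001, -0.441]
contact_force: [0.3, 1.1, -1.4]
grip_width: 0.0116
grasp_force: 58.0
```

Call:
{"method": "servo_tool", "body": {"motion": [[0.0055,-0.031,0,3.58],[0.0055,-0.031,0,3.58],[0.0055,-0.031,0,3.58],[0.0055,-0.031,0,3.58],[0.0055,-0.031,0,3.58],[0.0055,-0.031,0,3.58],[0.0055,-0.031,0,3.58],[0.0055,-0.031,0,3.58]]}}

```text
time: 26.63
position: [0.55, -0.0163, 0.0843]
ee_rot: [-3.141, 0.002, 0.062]
contact_force: [0.6, 0.4, -0.8]
grip_width: 0.012
grasp_force: 58.0
```

Call:
{"method": "servo_tool", "body": {"motion": [[0.0055,-0.031,0,3.58],[0.0055,-0.031,0,3.58],[0.0055,-0.031,0,3.58],[0.0055,-0.031,0,3.58],[0.0055,-0.029,0,3.56],[0,0,0,0],[0,0,0,0],[0,0,0,0]]}}

```text
time: 27.3
position: [0.5775, -0.1669, 0.0844]
ee_rot: [-3.139, 0.001, 0.371]
contact_force: [0.2, 0.3, -1.3]
grip_width: 0.0113
grasp_force: 58.0
```

Call:
{"method": "servo_tool", "body": {"motion": [[0,0,0,0],[0,0,0,0],[0,0,0,0],[0,0,0,0]]}}

```text
time: 27.63
position: [0.5786, -0.1668, 0.0856]
ee_rot: [-3.141, -0.0, 0.373]
contact_force: [-0.3, 0.1, -1.0]
grip_width: 0.0114
grasp_force: 58.0
```

Call:
{"method": "servo_tool", "body": {"motion": [[-0.0004,-0.0014,-0.015,0],[0,0,-0.02,0],[0,0,-0.02,0],[0,0,-0.015,0],[0,0,-0.01,0],[0,0,0,0],[0,0,0,0],[0,0,0,0]]}}

```text
time: 28.3
position: [0.579, -0.1694, 0.0065]
ee_rot: [3.141, -0.001, 0.371]
contact_force: [-0.3, -0.1, -1.0]
grip_width: 0.0115
grasp_force: 58.0
```

Call:
{"method": "servo_tool", "body": {"motion": [[0,0,-0.003,0],[0,0,-0.003,0],[0,0,-0.003,0],[0,0,-0.002,0],[0,0,0,0],[0,0,0,0]]}}

```text
time: 28.8
position: [0.578, -0.1693, -0.0056]
ee_rot: [-3.141, 0.0, 0.371]
contact_force: [-0.0, 0.2, -0.8]
grip_width: 0.0111
grasp_force: 58.0
```

Call:
{"method": "servo_tool", "body": {"motion": [[0,0.001,-0.001,0],[0,0,-0.001,0],[0,0,0,0],[0,0,0,0]]}}

```text
time: 29.13
position: [0.5781, -0.1682, -0.0075]
ee_rot: [-3.142, -0.0, 0.371]
contact_force: [0.1, -0.3, -0.4]
grip_width: 0.0116
grasp_force: 58.0
```

Call:
{"method": "servo_tool", "body": {"motion": [[0,0,-0.0007,0],[0,0,-0.0007,0],[0,0,0,0],[0,0,0,0]]}}

```text
time: 29.47
position: [0.5781, -0.1683, -0.0088]
ee_rot: [-3.142, -0.0, 0.371]
contact_force: [0.7, 0.0, -0.6]
grip_width: 0.0115
grasp_force: 58.0
```

Call:
{"method": "servo_tool", "body": {"motion": [[0,0,-0.0006,0],[0,0,-0.0004,0],[0,0,0,0],[0,0,0,0]]}}

```text
time: 29.8
position: [0.5782, -0.1683, -0.009]
ee_rot: [3.141, -0.0, 0.371]
contact_force: [-1.3, 0.7, 5.3]
grip_width: 0.0114
grasp_force: 58.0
```

Seated on the notch floors. Ease slightly, soften the grip, and open.

Call:
{"method": "servo_tool", "body": {"motion": [[0,0,0.0006,0],[0,0,0,0],[0,0,0,0]], "force": 5}}

```text
time: 30.05
position: [0.5783, -0.1684, -0.009]
ee_rot: [3.141, -0.0, 0.371]
contact_force: [-0.9, 0.0, 1.1]
grip_width: 0.0118
grasp_force: 5.0
```

Call:
{"method": "servo_tool", "body": {"motion": [[0,0,0,0],[0,0,0,0],[0,0,0,0],[0,0,0,0],[0,0,0,0],[0,0,0,0],[0,0,0,0],[0,0,0,0]], "grip": 45}}

```text
time: 30.72
position: [0.5781, -0.1683, -0.0092]
ee_rot: [3.142, -0.0, 0.371]
contact_force: [-0.1, 0.7, 0.1]
grip_width: 0.0422
grasp_force: 0.0
```

Call:
{"method": "servo_tool", "body": {"motion": [[0,0,0.005,0],[0,0,0.01,0],[0,0,0.02,0],[0,0,0.03,0],[0,0,0.035,0],[0,0,0.035,0],[0,0,0,0],[0,0,0,0]]}}

```text
time: 31.38
position: [0.58, -0.1688, 0.129]
ee_rot: [3.138, -0.005, 0.371]
contact_force: [-0.5, -0.2, 0.7]
grip_width: 0.0421
grasp_force: 0.0
```

Call:
{"method": "servo_tool", "body": {"motion": [[-0.025,-0.028,0,0],[-0.025,-0.028,0,0],[-0.025,-0.028,0,0],[-0.025,-0.028,0,0],[-0.025,-0.028,0,0],[-0.025,-0.028,0,0],[-0.025,-0.028,0,0],[0,0,0,0]]}}

```text
time: 32.05
position: [0.3948, -0.371, 0.1248]
ee_rot: [3.141, 0.007, 0.359]
contact_force: [-0.2, 0.2, -0.3]
grip_width: 0.0424
grasp_force: 0.0
```

Run:
```python
from h import *
t=grab_frame("top");s=grab_frame("side");cv2.imwrite("pics/tA.png",t);cv2.imwrite("pics/sA.png",s)
ringshift(R=24)
t0=cv2.imread("pics/top0.png",0);s0=cv2.imread("pics/side0.png",0)
for n,a,b,(u,v,w,h) in(("rest top",t0,cv2.cvtColor(t,6),(398,192,45,70)),("rest side",s0,cv2.cvtColor(s,6),(348,138,75,48)),("disc",t0,cv2.cvtColor(t,6),(180,165,90,90))):
    D=cv2.absdiff(a,b)[v:v+h,u:u+w];print(n,"max",D.max(),"n>30",(D>30).sum())
# ring position from the side view: dark new pixels on disc
for n,a,b in(("side",s0,cv2.cvtColor(s,6)),("top",t0,cv2.cvtColor(t,6))):
    k=(a.astype(int)-b>35).astype(np.uint8);k[:,340:]=0;_,_,st,c=cv2.connectedComponentsWithStats(k)
    for i in range(1,len(st)):
        if st[i,4]>15:print(n,st[i],c[i].round(1),back(n,c[i],.042).round(4))
```

```text
ring shift px -7.5 15.5 score 0.845
rest top max 44 n>30 2
rest side max 21 n>30 0
disc max 102 n>30 305
side [278 319  29  28 344] [294.1 334.1] [0.57  0.205 0.042]
top [205 215  18  22 167] [211.5 226.2] [0.5723 0.2001 0.042 ]
```

Call:
{"method": "servo_tool", "body": {"motion": [[0,0,0,0],[0,0,0,0],[0,0,0,0],[0,0,0,0]]}}

```text
time: 32.63
position: [0.4036, -0.3638, 0.1258]
ee_rot: [-3.142, -0.0, 0.372]
contact_force: [0.0, -0.1, -0.3]
grip_width: 0.0423
grasp_force: 0.0
```

```bash
python3 -c "
from bench import *
print(close_job())"
```

```text
the job is handed in; nothing more can be done
None
```

I drew the ring about 30 mm straight out along its tab so it lies on the disc clear of the post, laid the pick back in its rest as before, and handed the job in at about 33 s; along the way the first grasp closed on nothing because the finger ends sit 35 mm above the reported TCP, the pull peaked near 12 N, and the tip briefly pressed the disc at about 7 N as the ring came free.

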